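# Run a fingertip along the vent plugs of a pattern plate

### The arm

A 7-joint arm with a two-finger parallel gripper is mounted at the origin on the work surface. World frame = base frame: x ahead of the robot, y to its left, z up, the work surface at z = 0. Lengths are in m, angles in rad, forces in N, time in s.
With the tool pointing down it reaches from about 0.35 to 0.9 m from the base axis. Payload 8.1 kg.
Tool frame: the origin (TCP) lies between the finger pads, 19 mm behind the fingertips; this is the grasp point; z points along the fingers, y is the line along which they close (so a half turn about z gives the same grasp; the last joint's range is limited). The gripper opens to 92 mm and grips with 3 to 60 N. Pads are 19 mm wide; open, the fingers measure 130 mm over their backs; the gripper's body (75 mm by 190 mm) begins 47 mm behind the grasp point.
Start: joints at [1.208, 0.434, 0.025, 1.573, -0.012, 1.134, -0.075], TCP at [0.161, -0.604, 0.246] pointing down, gripper open.
Joint ranges: [-2.62, 2.62], [-0.44, 2.09], [-1.27, 1.32], [0.08, 2.57], [-1.32, 4.46], [0.12, 2], [-2.74, 2.74]. Speed limits (rad/s): [2.22, 2.22, 3.01, 3.01, 3.14, 3.14, 3.14].

### API

Orientations are given as a unit quaternion [x, y, z, w].
In Python, from workcell import manip gives the robot as it stands. The module is installed in compiled form; this text tells all that it offers.
- The arm moves only by the shell command python3 -m pendant 'ROWS' [FORCE]. ROWS is JSON, a list of rows, each a list of 7 numbers: the turn, a rotation vector about the world's x, y, z in rad, then the shift along the world's x, y, z in mm, then the finger opening in mm, from 0 to 91.8. A call has 1 to 20 rows; each row shifts and turns the commanded pose from where the row before left it; what a row does not reach is not made up. A row lasts 1/8 s, in which the tool goes at most 62.5 mm and 10.7 degrees, less where a joint would pass 70% of its speed; a pose out of reach is approached as far as the arm can. A call is refused whole if a number of a shift passes 62.5 or a number of a turn 0.188, either way. A call with a gripper value outside its range is refused whole. The fingers move at their own pace and stop on an object; FORCE is the grip in N (left out, the last holds). Time passes only in rows, so rows that do not move let the fingers close. It gives the time, the measured TCP pose, the force, the opening and the grip force at its end, in the units of the state.
- manip.sense(): the state, without advancing time (a new reading comes with each control period).
- manip.capture(name): name is "scene" or "top" or "wrist"; returns (picture, depth): 400x640x3 uint8, red, green, blue; 400x640 float32, m along the optical axis (not along the pixel's ray), 0 where there is no reading.
- manip.camera_info(name): a dict with "mtx" (3x3 intrinsics, pixels), "extrinsics" (4x4, takes a point from camera to world coordinates). Camera axes: x right, y up, looking along -z (the intrinsics and any distortion apply to the point x, -y, -z); pixel columns grow to the right and rows downward; lengths in m; the calibration is good to about 2 mm. A picture is of the moment at which its call begins: read the wrist's pose just before it. camera_info takes no time and is no camera call; for the wrist camera it gives the pose at the moment of the call.
- manip.job_done(): hands the job in; it is judged then, once.
The state is a dict: "time_s": time; "joint_positions": joint angles; "dq": joint speeds; "joint_torque": joint torques, N m; "tcp_pos": TCP position; "ee_rot": TCP orientation; "ft_force": force on the tool from outside, world axes, zero at the start; "moment": the same for the moment, N m; "opening": finger opening in m; "finger_force": force on a finger pad.
Only numpy, scipy, OpenCV 4.12 (cv2) and the standard library are available. Lean on these libraries where they do the work, as an engineer would, in place of code of your own. Each camera call takes 0.05 s, during which the arm holds its last target. There are 200 camera calls.

### The job

Run a fingertip lightly along the bowed row of six brass plugs on the brown plate, from the end with the red cup to the end with the white cup, so that each plug in turn is pressed fully home; stay on the plate or within about 3 cm above it until the last one is in. Press gently, so that the plate does not sink far on its rubber buffers, then come away. Nothing is to be picked up, and everything else is to be left where it stands.

Things in the scene. Friction and masses are not known exactly. Their poses are not given: they have to be found in the camera images.
- bed: grey steel bed fixed to the table, 190 (its x) x 420 (its y) x 14 mm, with four rubber buffers that carry the pattern plate. Origin: centre of its underside, on the table; z up. Its yaw can be up to about 0.45 rad either way. The row of plugs runs along its y; the hollow side of the row faces its +x
- plate_top (a point): centre of the top face of the dark brown pattern plate, 60 mm above the table, axes as the bed's. The plate is 170 (x) x 300 (y) x 25 mm and flat. A fingertip sliding over it from the side onto a plug's dome presses that plug down as it rides on
- plate (a joint): how far the plate is pushed down on its buffers: 0 at rest, 0.010 m at the bottom stop. It starts to sink under about 6 to 7 N and then yields 0.8 N per mm; it springs back when let go. Past 0.008 counts as pressed too hard
- red_cup: small red plastic pouring cup, fixed on the bed just off one end of the row (62 to 70 mm from the last plug at that end): it marks the starting end, and may be at either end. 38 mm dia, 26 mm tall, its rim level with the plate's top. Origin: centre of its underside, 34 mm above the table
- white_cup: the same cup in white plastic, at the other end of the row: the finishing end
- plug1_top (a point): top of the crown of brass vent plug 1 of 6, numbered along the row from the bed's -y end to its +y end. Domes, 33 mm dia at the plate, curved like a ball of 30 mm radius, in black rings 41 mm across, 48 mm apart; the crown stands 4 to 5 mm above the plate at first and 1 mm above it when home.
- plug1 (a joint): how far plug 1 is pressed in: 0 to 0.0006 m at the start, 0.004 home; counted as home above 0.0025. It takes about 2.5 N and stays where it is left
- plug2_top (a point): top of the crown of brass vent plug 2 of 6, numbered along the row from the bed's -y end to its +y end. As plug 1
- plug2 (a joint): how far plug 2 is pressed in: 0 to 0.0006 m at the start, 0.004 home; counted as home above 0.0025. It takes about 2.5 N and stays where it is left
- plug3_top (a point): top of the crown of brass vent plug 3 of 6, numbered along the row from the bed's -y end to its +y end. As plug 1
- plug3 (a joint): how far plug 3 is pressed in: 0 to 0.0006 m at the start, 0.004 home; counted as home above 0.0025. It takes about 2.5 N and stays where it is left
- plug4_top (a point): top of the crown of brass vent plug 4 of 6, numbered along the row from the bed's -y end to its +y end. As plug 1
- plug4 (a joint): how far plug 4 is pressed in: 0 to 0.0006 m at the start, 0.004 home; counted as home above 0.0025. It takes about 2.5 N and stays where it is left
- plug5_top (a point): top of the crown of brass vent plug 5 of 6, numbered along the row from the bed's -y end to its +y end. As plug 1
- plug5 (a joint): how far plug 5 is pressed in: 0 to 0.0006 m at the start, 0.004 home; counted as home above 0.0025. It takes about 2.5 N and stays where it is left
- plug6_top (a point): top of the crown of brass vent plug 6 of 6, numbered along the row from the bed's -y end to its +y end. As plug 1
- plug6 (a joint): how far plug 6 is pressed in: 0 to 0.0006 m at the start, 0.004 home; counted as home above 0.0025. It takes about 2.5 N and stays where it is left
- wax_pattern: tan wax pattern like a small spool, 34 mm dia, 32 mm tall, standing loose on the plate on the hollow side of the row; leave it alone. Origin: centre of its underside
- spacer: loose aluminium block 22 x 30 x 20 mm lying on the plate on the hollow side of the row; leave it alone. Origin: centre of its underside
- cast_goblet: loose rough aluminium goblet with a cork-coloured block in the middle, 62 mm dia, 105 mm tall, on the table left of the bed; leave it alone. Origin: centre of its underside
- torch: loose red torch handle with a steel nozzle, 210 mm long, 22 mm high, on the table right of the bed; leave it alone
- scriber: loose thin metal scriber, 150 mm long, 12 mm thick, on the table right of the bed; leave it alone
- burner: loose amber glass jar burner, 66 mm dia, 85 mm tall, on the table left of the bed; leave it alone
- cast_tray: loose open aluminium tray 120 x 160 x 55 mm on the table right of the bed; leave it alone

How it is judged:
On the way, in this order (a step that is already met when the one before it is completed fails the run):
1. the first plug, counted from the red cup, is pressed home while those after it still stand up (((horizontal distance between red_cup and plug1_top below 0.1 m and value of joint plug1 above 0.0025 m and value of joint each of plug2, plug3, plug4, plug5, plug6 below 0.0025 m) or (horizontal distance between red_cup and plug6_top below 0.1 m and value of joint plug6 above 0.0025 m and value of joint each of plug5, plug4, plug3, plug2, plug1 below 0.0025 m))), for 0.05 s.
2. the second plug, counted from the red cup, is pressed home while those after it still stand up (((horizontal distance between red_cup and plug1_top below 0.1 m and value of joint plug2 above 0.0025 m and value of joint each of plug3, plug4, plug5, plug6 below 0.0025 m) or (horizontal distance between red_cup and plug6_top below 0.1 m and value of joint plug5 above 0.0025 m and value of joint each of plug4, plug3, plug2, plug1 below 0.0025 m))), for 0.05 s.
3. the third plug, counted from the red cup, is pressed home while those after it still stand up (((horizontal distance between red_cup and plug1_top below 0.1 m and value of joint plug3 above 0.0025 m and value of joint each of plug4, plug5, plug6 below 0.0025 m) or (horizontal distance between red_cup and plug6_top below 0.1 m and value of joint plug4 above 0.0025 m and value of joint each of plug3, plug2, plug1 below 0.0025 m))), for 0.05 s.
4. the fourth plug, counted from the red cup, is pressed home while those after it still stand up (((horizontal distance between red_cup and plug1_top below 0.1 m and value of joint plug4 above 0.0025 m and value of joint each of plug5, plug6 below 0.0025 m) or (horizontal distance between red_cup and plug6_top below 0.1 m and value of joint plug3 above 0.0025 m and value of joint each of plug2, plug1 below 0.0025 m))), for 0.05 s.
5. the fifth plug, counted from the red cup, is pressed home while those after it still stand up (((horizontal distance between red_cup and plug1_top below 0.1 m and value of joint plug5 above 0.0025 m and value of joint plug6 below 0.0025 m) or (horizontal distance between red_cup and plug6_top below 0.1 m and value of joint plug2 above 0.0025 m and value of joint plug1 below 0.0025 m))), for 0.05 s.
6. the sixth and last plug, counted from the red cup, is pressed home (((horizontal distance between red_cup and plug1_top below 0.1 m and value of joint plug6 above 0.0025 m) or (horizontal distance between red_cup and plug6_top below 0.1 m and value of joint plug1 above 0.0025 m))), for 0.05 s.
At the end, for the whole second after the job is handed in: All six plugs are pressed in by more than 2.5 of their 4 mm, the plate has sprung back to within 1.5 mm of its rest height, and the seven loose things are at rest within 20 mm of where they began (value of joint each of plug1, plug2, plug3, plug4, plug5, plug6 above 0.0025 m and value of joint plate below 0.0015 m and distance of each of wax_pattern, spacer, cast_goblet, torch, scriber, burner, cast_tray from where it was at the start of the episode below 0.02 m and linear speed of each of wax_pattern, spacer, cast_goblet, torch, scriber, burner, cast_tray below 0.02 m/s); the robot touches nothing.
It fails at once if the plate is pressed too hard: it sinks more than 8 mm on its buffers (value of joint plate above 0.008 m).
It fails at once if between the first plug and the last, the hand is lifted off the row (TCP more than 65 mm above the plate, the fingertips over 4 cm clear of it) ((horizontal distance between red_cup and plug1_top below 0.1 m and value of joint plug1 above 0.0025 m and value of joint plug6 below 0.0025 m and z of the grasp point in the frame of plate_top above 0.065 m) or (horizontal distance between red_cup and plug6_top below 0.1 m and value of joint plug6 above 0.0025 m and value of joint plug1 below 0.0025 m and z of the grasp point in the frame of plate_top above 0.065 m)).
It fails at once if a loose thing is pushed, lifted or carried more than 20 mm (distance of any of wax_pattern, spacer, cast_goblet, torch, scriber, burner, cast_tray from where it was at the start of the episode above 0.02 m).
It also fails if it takes over 46 s, if anything falls off the work surface, if the arm or the gripper's body presses on something with over 40 N, if the wrist force passes 120 N, or if a joint passes its speed limit or range.

## Working session

There is one attempt and no reset: what is moved stays moved. The work goes in short steps, Python scripts to look and compute and a shell command to move; the robot and the scene stay as the last step left them, time stands still between calls to the robot, and variables do not carry over. Pictures are saved under pics/ and viewed, at most 10 in all, crops included, and the job is handed in when it is done.

```bash
mkdir -p pics; python3 - <<'E'
from workcell import manip
import cv2,numpy as np
s=manip.sense();print({k:np.round(v,3) for k,v in s.items()})
for n in("top","scene"):
    p,d=manip.capture(n);np.savez(f"{n}0.npz",p=p,d=d,**manip.camera_info(n))
    cv2.imwrite(f"pics/{n}0.png",p[:,:,::-1]);c=manip.camera_info(n);print(n,c)
E
```

```text
{'time_s': np.float64(0.0), 'joint_positions': array([ 1.208,  0.435,  0.025,  1.574, -0.012,  1.134, -0.075]), 'dq': array([-0.001, -0.001,  0.001, -0.   , -0.   , -0.   ,  0.002]), 'joint_torque': array([-1.0000e-03, -6.6785e+01,  9.8400e-01, -3.1447e+01, -6.1000e-02,
        4.3000e-02,  0.0000e+00]), 'tcp_pos': array([ 0.16 , -0.604,  0.245]), 'ee_rot': array([ 0.992,  0.13 , -0.   , -0.001]), 'ft_force': array([-0.094,  0.307,  0.179]), 'moment': array([-0.015, -0.008,  0.009]), 'finger_force': np.float64(0.0), 'opening': np.float64(0.091)}
top {'mtx': array([[495.42775105,   0.        , 317.16239583],
       [  0.        , 495.42775105, 189.61069088],
       [  0.        ,   0.        ,   1.        ]]), 'extrinsics': array([[-0.04733039,  0.97837802, -0.20133623,  0.21186498],
       [-0.99887728, -0.04676287,  0.00757681, -0.02554863],
       [-0.00200207,  0.2014688 ,  0.97949289,  1.5966125 ],
       [ 0.        ,  0.        ,  0.        ,  1.        ]])}
scene {'mtx': array([[482.93763903,   0.        , 317.95197387],
       [  0.        , 482.93763903, 202.57653416],
       [  0.        ,   0.        ,   1.        ]]), 'extrinsics': array([[-0.28337891, -0.67593293,  0.68030219,  1.3968265 ],
       [ 0.9589995 , -0.19673999,  0.20399346,  0.1939875 ],
       [-0.00404325,  0.7102169 ,  0.70397131,  0.93674456],
       [ 0.        ,  0.        ,  0.        ,  1.        ]])}
```

View pics/top0.png

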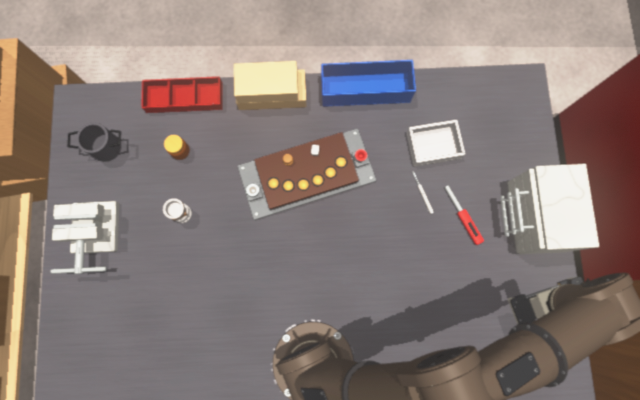

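View pics/scene0.png

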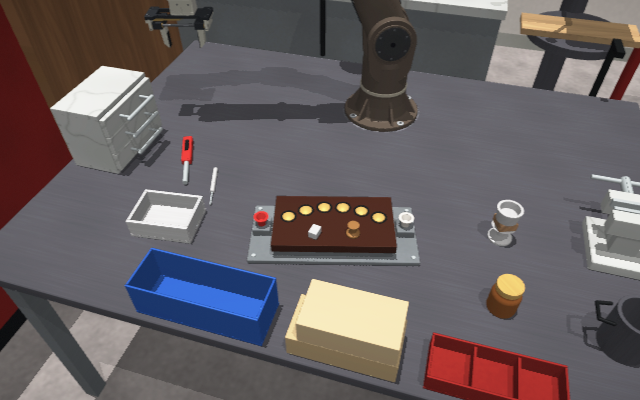

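The top view shows the red cup at (361,156), the white cup at (253,190) and six plugs from (341,162) to (273,183). The spacer is at (315,150) and the wax pattern at (288,159), both on the +x side. The scene view agrees. Next I'll locate everything by colour in both views.

```bash
cat > h.py <<'E'
import numpy as np,cv2
def ray(c,uv,z):
    K,T=c["mtx"],c["extrinsics"];x,y=np.linalg.solve(K,[uv[0],uv[1],1])[:2]
    d=T[:3,:3]@[x,-y,-1];o=T[:3,3];return o+d*(z-o[2])/d[2]
def blobs(p,lo,hi,roi,amin=8):
    h=cv2.cvtColor(p,cv2.COLOR_RGB2HSV);m=cv2.inRange(h,np.array(lo),np.array(hi))
    k=np.zeros_like(m);x0,y0,x1,y1=roi;k[y0:y1,x0:x1]=m[y0:y1,x0:x1]
    n,l,s,c=cv2.connectedComponentsWithStats(k)
    return [(c[i],s[i,4]) for i in range(1,n) if s[i,4]>=amin]
E
python3 - <<'E'
from h import *
for n,roi in(("top",(235,125,380,220)),("scene",(245,190,425,265))):
    c=np.load(f"{n}0.npz");p=c["p"]
    for nm,lo,hi,z in(("plug",(20,110,120),(32,255,255),.0625),("wax",(8,130,120),(19,255,255),.085),("red",(0,190,120),(5,255,255),.058),("redb",(174,190,120),(180,255,255),.058),("white",(0,0,200),(180,40,255),.06)):
        for uv,a in blobs(p,lo,hi,roi): print(n,nm,uv.round(1),a,ray(c,uv,z).round(4))
E
```

```text
top plug [340.5 161.5] 52 [ 0.6153 -0.1163  0.0625]
top plug [330.1 172. ] 48 [ 0.5824 -0.0812  0.0625]
top plug [317.4 179.5] 51 [ 0.5598 -0.0398  0.0625]
top plug [272.9 182.8] 49 [0.5561 0.1017 0.0625]
top plug [302.8 184.3] 53 [0.5466 0.0072 0.0625]
top plug [287.8 185.3] 49 [0.5456 0.0549 0.0625]
top wax [287.6 159.3] 99 [0.6247 0.0514 0.085 ]
top wax [336.8 161.5] 8 [ 0.61   -0.1032  0.085 ]
top wax [343.1 164.1] 8 [ 0.6005 -0.1228  0.085 ]
top wax [327.1 172. ] 11 [ 0.5774 -0.071   0.085 ]
top wax [317.4 180.4] 20 [ 0.5519 -0.0395  0.085 ]
top wax [274.3 183.8] 18 [0.5474 0.0955 0.085 ]
top wax [288.6 183.7] 17 [0.5456 0.0508 0.085 ]
top wax [301.4 182.8] 18 [0.5465 0.0108 0.085 ]
top white [314.6 149. ] 64 [ 0.6613 -0.0355  0.06  ]
top white [370.6 177.1] 11 [ 0.5602 -0.2093  0.06  ]
top white [252.1 189.4] 125 [0.5382 0.1683 0.06  ]
top white [256.  213.5] 12 [0.4605 0.1578 0.06  ]
scene plug [323.7 206.7] 58 [ 0.5622 -0.041   0.0625]
scene plug [342.5 207. ] 59 [0.55   0.0052 0.0625]
scene plug [305.5 209.6] 64 [ 0.5851 -0.0824  0.0625]
scene plug [360.7 210.3] 58 [0.5484 0.0524 0.0625]
scene plug [288.1 215.7] 63 [ 0.6177 -0.1179  0.0625]
scene plug [378.3 216.9] 64 [0.5587 0.0997 0.0625]
scene wax [352.3 228.2] 142 [0.6338 0.0502 0.085 ]
scene red [260.5 215.9] 66 [ 0.6337 -0.186   0.058 ]
scene red [261.2 221.2] 9 [ 0.6503 -0.1776  0.058 ]
scene white [405.9 217.3] 134 [0.5381 0.1659 0.06  ]
scene white [314.4 228.8] 79 [ 0.6393 -0.0427  0.06  ]
scene white [413.3 256.9] 9 [0.6591 0.2024 0.06  ]
```

```bash
python3 -m pendant '[[0,0,0.131,38,40,0,0],[0,0,0.131,38,40,0,0],[0,0,0.131,38,40,0,0],[0,0,0.131,38,40,0,0],[0,0,0.131,38,41,0,0],[0,0,0.131,38,41,0,0],[0,0,0.131,38,41,0,0],[0,0,0.131,38,41,0,0],[0,0,0.131,38,41,0,0],[0,0,0.131,38,41,0,0],[0,0,0.131,38,41,-20,0],[0,0,0.131,38,41,-40,0],[0,0,0,0,0,-40,0],[0,0,0,0,0,0,0],[0,0,0,0,0,0,0]]' 10
python3 - <<'E'
from workcell import manip
import cv2,numpy as np
from h import *
s=manip.sense();print(s["tcp_pos"].round(4),s["ee_rot"].round(3),s["ft_force"].round(2),s["opening"],s["joint_positions"].round(2))
ci=manip.camera_info("wrist");p,d=manip.capture("wrist")
np.savez("w1.npz",p=p,d=d,**ci);cv2.imwrite("pics/w1.png",p[:,:,::-1])
for uv,a in blobs(p,(20,110,100),(34,255,255),(0,0,640,400),60): print(uv.round(1),a,ray(ci,uv,.0625).round(4))
E
```

```text
time_s: 1.98
tcp_pos: [0.6133, -0.1206, 0.1504]
ee_rot: [0.61, 0.793, 0.0, 0.0]
ft_force: [0.4, 0.4, 0.5]
opening: 0.0002
finger_force: 0.0
[ 0.6133 -0.1206  0.1504] [0.61  0.793 0.    0.   ] [0.36 0.41 0.5 ] 0.0001732518573782338 [ 0.42  0.57 -0.47  1.65  0.3   0.99  0.11]
[278.5  19.4] 1306 [0.5495 0.0052 0.0625]
[281.6  88.2] 1213 [ 0.5621 -0.0398  0.0625]
[298.  148.9] 1065 [ 0.5851 -0.0813  0.0625]
[325.7 195.7] 642 [ 0.6169 -0.1133  0.0625]
[313.1 257.6] 107 [ 0.621  -0.1714  0.0625]
```

View pics/w1.png

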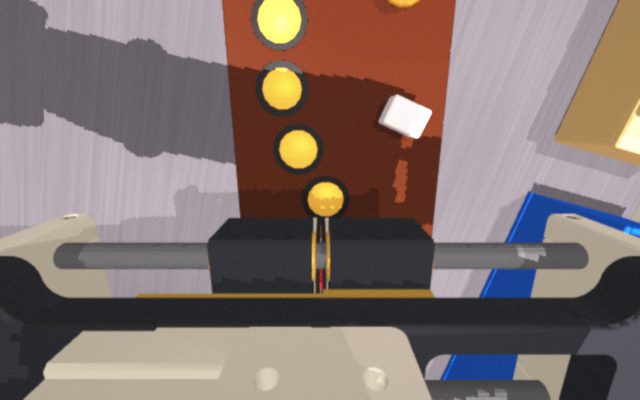

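The wrist view shows plugs at (298,149), (282,88) and (278,19), with the first plug at (326,196) partly behind the closed fingers. The positions agree with the other cameras to about 1–2 mm. I'll descend onto the first plug.

```bash
python3 -m pendant '[[0,0,0,2,2,-20,0],[0,0,0,1,2,-20,0],[0,0,0,0,0,-18,0],[0,0,0,0,0,-6,0],[0,0,0,0,0,0,0],[0,0,0,0,0,0,0]]'
python3 -m pendant '[[0,0,0,0,0,-1,0],[0,0,0,0,0,-1,0],[0,0,0,0,0,-1,0],[0,0,0,0,0,0,0],[0,0,0,0,0,0,0]]'
```

```text
time_s: 2.78
tcp_pos: [0.6166, -0.1158, 0.0857]
ee_rot: [0.609, 0.793, 0.0, 0.0]
ft_force: [-0.3, -0.5, -0.9]
opening: 0.0007
finger_force: 0.0
time_s: 3.4
tcp_pos: [0.6162, -0.1158, 0.0823]
ee_rot: [0.609, 0.793, 0.0, 0.0]
ft_force: [-0.1, -0.3, 1.8]
opening: 0.0005
finger_force: 0.8
```

```bash
python3 -m pendant '[[0,0,0,0,0,-1,0],[0,0,0,0,0,-1,0],[0,0,0,0,0,0,0],[0,0,0,0,0,0,0]]'
python3 -m pendant '[[0,0,0,0,0,-1,0],[0,0,0,0,0,0,0],[0,0,0,0,0,0,0]]'
python3 -m pendant '[[0,0,0,0,0,-1,0],[0,0,0,0,0,0,0],[0,0,0,0,0,0,0]]'
```

```text
time_s: 3.9
tcp_pos: [0.6162, -0.1158, 0.0801]
ee_rot: [0.609, 0.793, 0.0, 0.0]
ft_force: [0.2, -0.3, 0.5]
opening: 0.0003
finger_force: 0.6
time_s: 4.28
tcp_pos: [0.6162, -0.1158, 0.0797]
ee_rot: [0.609, 0.793, 0.0, 0.0]
ft_force: [-0.7, 0.4, 6.4]
opening: 0.0005
finger_force: 3.4
time_s: 4.65
tcp_pos: [0.6163, -0.1158, 0.0788]
ee_rot: [0.609, 0.793, 0.0, 0.0]
ft_force: [-1.4, -0.5, 7.8]
opening: 0.0002
finger_force: 3.8
```

```bash
python3 -m pendant '[[0,0,0,-3,3,0,0],[0,0,0,-3,3,0,0],[0,0,0,-3,3,0,0],[0,0,0,-3,3,0,0],[0,0,0,-3,3,-0.5,0],[0,0,0,-3,3,0,0],[0,0,0,-3,3,0,0],[0,0,0,-2,3,0,0],[0,0,0,-2,3,0,0],[0,0,0,-2,3,0,0],[0,0,0,-2,2,0,0],[0,0,0,-2,2,0,0],[0,0,0,0,0,0,0]]'
python3 - <<'E'
from workcell import manip
import cv2,numpy as np
p,d=manip.capture("scene");cv2.imwrite("pics/s1.png",cv2.resize(p[150:290,200:440,::-1],None,fx=3,fy=3,interpolation=2))
E
```

```text
time_s: 6.28
tcp_pos: [0.5871, -0.0825, 0.079]
ee_rot: [0.609, 0.793, 0.001, 0.002]
ft_force: [4.0, -2.0, 7.6]
opening: 0.0002
finger_force: 3.7
```

View pics/s1.png

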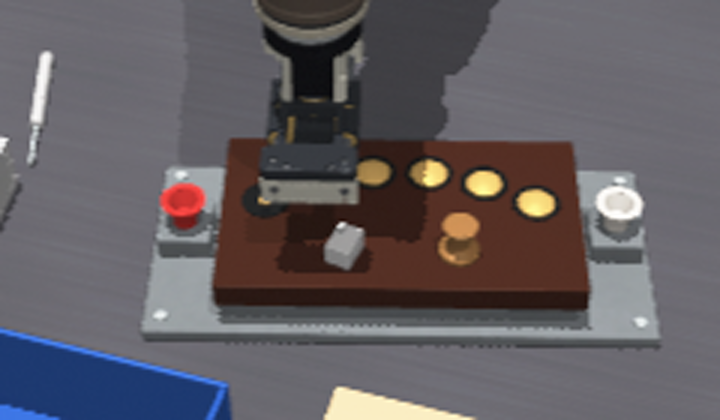

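The scene crop shows the first plug sunk into its ring at about (265,200). The tip is now on plug 2, and the plugs at (375,172), (428,173), (484,184) and (535,203) still stand. Force is 7.6 N with the tip at plate height, so I'll carry on to plug 3.

```bash
python3 -m pendant '[[0,0,0,-2,3.5,0,0],[0,0,0,-2,3.5,0,0],[0,0,0,-2,3.5,0,0],[0,0,0,-2,3.5,0,0],[0,0,0,-2,3.5,0,0],[0,0,0,-2,3.5,0,0],[0,0,0,-2,3.5,0,0],[0,0,0,-2,3.5,0,0],[0,0,0,-2,3.5,0,0],[0,0,0,-2,3.5,0,0],[0,0,0,-2,3.5,0,0],[0,0,0,-2,3.5,0,0],[0,0,0,0,0,0,0]]'
```

```text
time_s: 7.95
tcp_pos: [0.5626, -0.0405, 0.0788]
ee_rot: [0.609, 0.793, 0.001, 0.002]
ft_force: [3.0, -3.7, 7.0]
opening: 0.0002
finger_force: 3.8
```

```bash
python3 -m pendant '[[0,0,0,-1.1,3.8,0,0],[0,0,0,-1.1,3.8,0,0],[0,0,0,-1.1,3.8,0,0],[0,0,0,-1.1,3.8,0,0],[0,0,0,-1.1,3.8,0,0],[0,0,0,-1.1,3.8,0,0],[0,0,0,-1.1,3.8,0,0],[0,0,0,-1.1,3.8,0,0],[0,0,0,-1.1,3.8,0,0],[0,0,0,-1.1,3.8,0,0],[0,0,0,-1.1,3.8,0,0],[0,0,0,-1.1,3.8,0,0],[0,0,0,0,0,0,0]]'
```

```text
time_s: 9.57
tcp_pos: [0.5489, 0.0049, 0.0785]
ee_rot: [0.609, 0.793, 0.0, 0.001]
ft_force: [0.5, -3.1, 8.2]
opening: 0.0003
finger_force: 3.9
```

```bash
python3 -m pendant '[[0,0,0,-0.2,4,0,0],[0,0,0,-0.2,4,0,0],[0,0,0,-0.2,4,0,0],[0,0,0,-0.2,4,0,0],[0,0,0,-0.2,4,0,0],[0,0,0,-0.2,4,0,0],[0,0,0,-0.2,4,0,0],[0,0,0,-0.2,4,0,0],[0,0,0,-0.2,4,0,0],[0,0,0,-0.2,4,0,0],[0,0,0,-0.2,4,0,0],[0,0,0,-0.2,4,0,0],[0,0,0,0,0,0,0]]'
```

```text
time_s: 11.2
tcp_pos: [0.546, 0.0527, 0.0782]
ee_rot: [0.609, 0.793, -0.0, 0.001]
ft_force: [-0.5, -4.0, 8.4]
opening: 0.0002
finger_force: 4.0
```

```bash
python3 -m pendant '[[0,0,0,0.9,4,0,0],[0,0,0,0.9,4,0,0],[0,0,0,0.9,4,0,0],[0,0,0,0.9,4,0,0],[0,0,0,0.9,4,0,0],[0,0,0,0.9,4,0,0],[0,0,0,0.9,4,0,0],[0,0,0,0.9,4,0,0],[0,0,0,0.9,4,0,0],[0,0,0,0.9,4,0,0],[0,0,0,0.9,4,0,0],[0,0,0,0.9,4,0,0],[0,0,0,0,0,0,0]]'
```

```text
time_s: 12.82
tcp_pos: [0.5563, 0.1006, 0.078]
ee_rot: [0.609, 0.793, -0.001, 0.001]
ft_force: [-1.0, -3.5, 7.7]
opening: 0.0006
finger_force: 4.1
```

```bash
python3 -m pendant '[[0,0,0,0,0,3,0],[0,0,0,0,0,12,0],[0,0,0,-30,0,10,0],[0,0,0,-40,0,0,0],[0,0,0,0,0,0,0]]'
python3 - <<'E'
from workcell import manip
import cv2,numpy as np
p,d=manip.capture("scene");cv2.imwrite("pics/s2.png",cv2.resize(p[150:290,200:440,::-1],None,fx=3,fy=3,interpolation=2))
E
```

```text
time_s: 13.45
tcp_pos: [0.4834, 0.1019, 0.1031]
ee_rot: [0.608, 0.794, -0.001, -0.0]
ft_force: [0.9, 0.0, -0.1]
opening: 0.0006
finger_force: 0.0
```

View pics/s2.png

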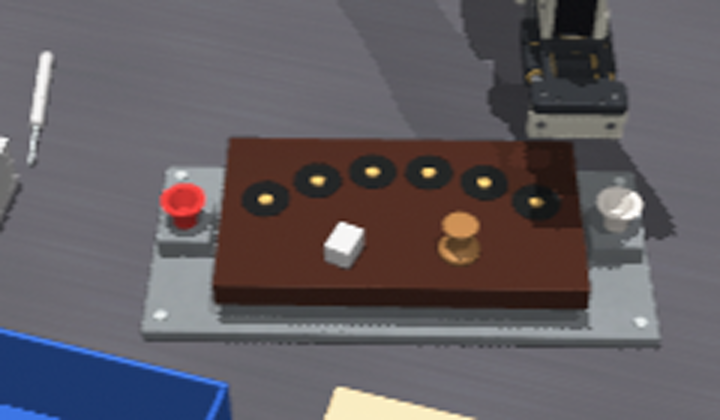

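All six plugs, from (265,199) to (535,203), show only a small crown. The spacer and wax pattern haven't moved. I'll lift away and hand in.

```bash
python3 -m pendant '[[0,0,0,0,0,40,0],[0,0,0,0,0,50,0],[0,0,0,0,0,20,0],[0,0,0,0,0,0,0],[0,0,0,0,0,0,0],[0,0,0,0,0,0,0]]' && python3 -c "
from workcell import manip
print(manip.job_done())"
```

```text
time_s: 14.25
tcp_pos: [0.4859, 0.1016, 0.2116]
ee_rot: [0.609, 0.793, -0.001, -0.001]
ft_force: [-0.4, 0.5, -0.7]
opening: 0.0008
finger_force: 0.0
the job is handed in; nothing more can be done
None
```

All six plugs were pressed home in order from the red cup to the white cup with about 8 N measured at each plug; the arm came away clear and the job was handed in at about 14 s, with no verdict returned.

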